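Find where the fan rubs

ROBOT

A 6-joint arm with a two-finger parallel gripper is mounted at the origin on the work surface; the furniture and walls round the work are solid. World frame = base frame: x ahead of the robot, y to its left, z up, the work surface at z = 0. Lengths are in m, angles in rad, forces in N, time in s.
With the tool pointing down it reaches from about 0.3 to 0.775 m from the base axis. Payload 14.6 kg.
Tool frame: the origin (TCP) lies between the finger pads; the fingertips stand 25 mm ahead of it and the grasp point (between the pads) lies 6 mm ahead of it; z points along the fingers, y is the line along which they close (so a half turn about z gives the same grasp; the last joint's range is limited). The gripper opens to 94 mm and grips with 3 to 60 N. Pads are 16 mm wide; open, the fingers measure 119 mm over their backs; the gripper's body (75 mm by 177 mm) begins 78 mm behind the grasp point.
Start: joints at [1.101, 0.3, 1.521, -0, 1.321, -0.067], TCP at [0.216, 0.506, 0.23] pointing down, gripper open.
Joint ranges: [-3.03, 3.03], [-0.79, 2.21], [0.23, 2.52], [-1.04, 4.18], [0, 3.07], [-2.55, 2.55]. Speed limits (rad/s): [2.22, 2.22, 2.57, 3.14, 3.14, 3.14].

INTERFACE

Orientations are given as a unit quaternion [x, y, z, w].
In Python, from bench import get_state, camera, finish_job gives the robot as it stands. The module is installed in compiled form; this text tells all that it offers.
- The arm moves only by the tool play_rows, never from a script. Its arguments are lists of equal length, an entry for each row: "dp": the shift along the tool's x, y, z in mm, a list of three; "angular": the turn, a rotation vector about the tool's x, y, z in degrees, a list of three; "jaw": the opening, from 0 (shut) to 1 (fully open). A call has 1 to 20 rows; each row shifts and turns the commanded pose from where the row before left it, along the tool's axes as they then stand; what a row does not reach is not made up. A row lasts 1/12 s, in which the tool goes at most 41.7 mm and 7.16 degrees, less where a joint would pass 70% of its speed; a pose out of reach is approached as far as the arm can. A call is refused whole if a number of a shift passes 41.7 or a number of a turn 7.16, either way. A call with a gripper value outside its range is refused whole. The fingers move at their own pace and stop on an object; the grip force is fixed at half the most. Time passes only in rows, so rows that do not move let the fingers close. It gives the time, the measured TCP pose, the force, the opening and the grip force at its end, in the units of the state.
- get_state(): the state, without advancing time (a new reading comes with each control period).
- camera(name): name is "scene" or "top" or "wrist"; returns a dict with "image" (400x640x3 uint8, red, green, blue), "depth" (400x640 float32, m along the optical axis (not along the pixel's ray), 0 where there is no reading), "mtx" (3x3 intrinsics, pixels), "k1" (the pictures are not rectified: a ray, as slopes to the right and down, at radius r is drawn at 1 + k1 r^2 times it, then the intrinsics apply), "T" (4x4, takes a point from camera to world coordinates). Camera axes: x right, y down, z forward; pixel columns grow to the right and rows downward; lengths in m; the calibration is good to about 2 mm. A picture is of the moment at which its call begins.
- finish_job(): hands the job in; it is judged then, once.
The state is a dict: "time": time; "joints": joint angles; "qvel": joint speeds; "joint_torque": joint torques, N m; "eef_pos": TCP position; "tcp_rot": TCP orientation; "force": force on the tool from outside, world axes, zero at the start; "moment": the same for the moment, N m; "grip_width": opening from 0.0 (shut) to 1.0 (fully open); "grip_force": force on a finger pad.
Only numpy, scipy, OpenCV 4.12 (cv2) and the standard library are available. Lean on these libraries where they do the work, as an engineer would, in place of code of your own. Each camera call takes 0.05 s, during which the arm holds its last target. There are 200 camera calls.

TASK

The fan with the red knob, on the motor on the blue swivel stand, rubs somewhere. Push the knob gently round, anticlockwise as seen from above, until you feel the drag rise at the rubbing spot; go on only until the motor housing has been carried along by about ten degrees, then stop and let go, leaving the fan at that spot. Do not shift the green tin that stands close by.

Things in the scene. Friction and masses are not known exactly. Their poses are not given: they have to be found in the camera images.
- knob (a point): centre of the top of the red upright knob (18 mm diameter, 45 mm tall, top 316 mm above the bench) clamped on a white blade of the work fan. It turns with the fan: z up, x level and straight outward, so the spindle axis lies 95 mm off along -x. Push it sideways along that arc, touching only its top 30 mm: blades (370 mm across) and hub lie below, the hub 27 mm or more under the knob's top
- work_fan (a joint): angle of the work fan in its motor housing, rad, growing anticlockwise from above; zero arbitrary. It turns almost freely (under 1 N at the knob) and stays where left, until, 0.6 to 1.7 rad anticlockwise of its start, it meets the unseen rubbing spot. From there the drag is about 7 N at the knob, the fan carries the housing round with it and this value stops growing
- housing (a joint): angle, rad, by which the grey motor housing (180 mm wide, green band, on an aluminium plate with a red mark) was carried anticlockwise on its stiff swivel in the blue base (224 mm wide; its white mark faces the red one at the start). 0 at the start; it stays where left and turns only when the rubbing fan drags it
- grease_tin: round dark green tin, 70 mm diameter, 44 mm tall, loose on the bench beside the blue stand; origin at the centre of its underside, z up. To be left where it is. (A second motor with a fan but no knob stands farther left; it has nothing to do with the job)

How it is judged:
At the end, for the whole second after the job is handed in: The fan has carried the motor housing anticlockwise by 2 to 20 degrees, stands within 8 degrees of the rubbing spot, and both are at rest (value of joint housing between 0.035 and 0.35 rad and value of joint work_fan above 4.85 rad and velocity of joint each of housing, work_fan below 0.05 rad/s and velocity of joint work_fan above -0.05 rad/s); the robot touches nothing.
It fails at once if the housing is carried more than 25 degrees, either way (value of joint housing above 0.44 rad or value of joint housing below -0.44 rad).
It fails at once if the green tin is shifted by more than 20 mm (distance of grease_tin from where it was at the start of the episode above 0.02 m).
It also fails if it takes over 48 s, if anything falls off the work surface, if the arm or the gripper's body presses on something with over 40 N, if the wrist force passes 120 N, or if a joint passes its speed limit or range.

## Working session

There is one attempt and no reset: what is moved stays moved. The work goes in short steps, Python scripts to look and compute and a tool call to move; the robot and the scene stay as the last step left them, time stands still between calls to the robot, and variables do not carry over. Pictures are saved under pics/ and viewed, at most 10 in all, crops included, and the job is handed in when it is done.

Besides the shell and the picture viewer there is one more tool, called after "Call:" as a command line: name --argument value ..., lists and objects as JSON in quotes. play_rows: Moves the arm, as the interface text tells. Its arguments: {"type":"object","properties":{"dp":{"type":"array","items":{"type":"array","items":{"type":"number"}}},"angular":{"type":"array","items":{"type":"array","items":{"type":"number"}}},"jaw":{"type":"array","items":{"type":"number"}}},"required":["dp","angular","jaw"]}

```bash
mkdir -p pics; cat > h.py <<'E'
import numpy as np, cv2
from bench import get_state, camera
def ray(c,u,v):
    p=np.array([[[u,v]]],float)
    d=np.array([c["k1"],0,0,0,0],float)
    x,y=cv2.undistortPoints(p,np.array(c["mtx"],float),d)[0,0]
    T=np.array(c["T"]); return T[:3,3], T[:3,:3]@np.array([x,y,1.])
def onplane(c,u,v,z):
    o,d=ray(c,u,v); return o+d*(z-o[2])/d[2]
def save(c,n): cv2.imwrite(f"pics/{n}.png",c["image"][:,:,::-1])
def blobs(c,lo,hi,amin=15):
    m=cv2.inRange(cv2.cvtColor(c["image"],cv2.COLOR_RGB2HSV),np.array(lo),np.array(hi))
    n,l,s,ce=cv2.connectedComponentsWithStats(m)
    return [(s[i].tolist(),ce[i].round(1).tolist()) for i in range(1,n) if s[i,4]>=amin]
E
python3 - <<'E'
from h import *
for n in("scene","top"):
    c=camera(n); save(c,n+"0"); print(n,np.array(c["T"]).round(3).tolist(),c["k1"])
    print("red",blobs(c,(0,120,80),(8,255,255)),blobs(c,(172,120,80),(180,255,255)))
    print("green",blobs(c,(45,80,20),(85,255,255),40))
s=get_state();print(s["time"],s["eef_pos"],s["tcp_rot"],s["force"])
E
```

```text
scene [[0.502, -0.518, 0.693, -0.177], [-0.865, -0.289, 0.41, -0.412], [-0.013, -0.805, -0.593, 0.802], [0.0, 0.0, 0.0, 1.0]] -0.14639619265318488
red [([194, 42, 14, 62, 440], [199.4, 72.5]), ([166, 52, 15, 55, 353], [172.7, 78.6]), ([323, 146, 9, 24, 146], [326.7, 156.9]), ([487, 393, 15, 7, 56], [495.0, 396.9])] []
green [([136, 153, 21, 22, 166], [147.4, 164.4]), ([53, 154, 13, 18, 113], [59.7, 163.3]), ([422, 175, 121, 74, 2297], [499.0, 209.1]), ([86, 183, 54, 27, 462], [114.7, 200.4]), ([460, 221, 22, 12, 85], [471.7, 227.0]), ([283, 227, 58, 21, 524], [311.2, 240.0]), ([8, 247, 61, 40, 588], [43.2, 274.1]), ([350, 308, 34, 21, 345], [365.8, 320.2])]
top [[0.061, -0.789, 0.611, 0.025], [-0.998, -0.043, 0.044, -0.032], [-0.008, -0.613, -0.79, 0.881], [0.0, 0.0, 0.0, 1.0]] 0.0064060577930832715
red [([31, 40, 39, 58, 626], [48.5, 66.8]), ([2, 58, 20, 28, 321], [11.2, 70.3]), ([316, 175, 8, 19, 90], [319.7, 182.1]), ([544, 347, 8, 8, 48], [547.7, 350.2])] []
green [([377, 153, 16, 74, 571], [384.0, 193.5]), ([74, 199, 14, 26, 136], [81.9, 213.5]), ([267, 234, 52, 18, 273], [293.4, 245.4]), ([53, 243, 39, 47, 412], [76.6, 271.7]), ([32, 284, 15, 8, 42], [39.9, 287.6]), ([361, 289, 26, 15, 134], [372.1, 298.7])]
0.1 [0.2155203  0.50580456 0.2299773 ] [ 2.00065291e-01  9.79782447e-01 -4.67957611e-04 -1.32643474e-04] [ 0.83997046 -0.57955543 -0.30683559]
```

View pics/scene0.png

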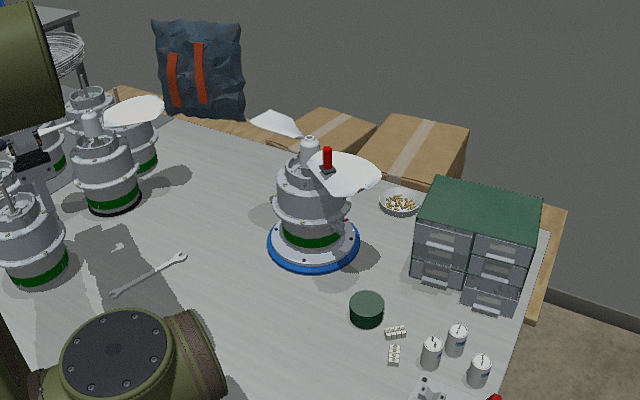

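View pics/top0.png

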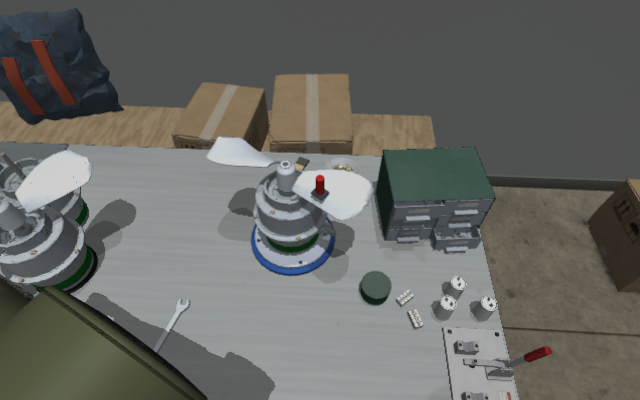

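The scene view shows the knob top at about (327,148) and the hub at about (309,138). In the top view they are at (320,177) and (286,163), with the tin at (376,287). The fan has two blades, and the knob sits on the right-hand one.

```bash
python3 - <<'E'
from h import *
P={}
C={n:camera(n) for n in("scene","top")}
def tri(a,b):
    o1,d1=ray(C["scene"],*a);o2,d2=ray(C["top"],*b)
    A=np.stack([d1,-d2],1);t=np.linalg.lstsq(A,o2-o1,rcond=None)[0]
    p,q=o1+t[0]*d1,o2+t[1]*d2; return ((p+q)/2).round(4),np.linalg.norm(p-q).round(4)
print("knobtop tri",tri((327,148.5),(320,178)))
print("hub tri",tri((309.5,138),(286,164)))
for n,k,h,t in(("scene",(327,148.5),(309.5,138),(366,299)),("top",(320,178),(286,164),(375,280))):
    c=C[n]; print(n,onplane(c,*k,.316).round(4),onplane(c,*h,.289).round(4),onplane(c,*t,.044).round(4))
    b=blobs(c,(100,150,60),(125,255,255),200);print(b)
    m=cv2.inRange(cv2.cvtColor(c["image"],cv2.COLOR_RGB2HSV),(100,150,60),(125,255,255))
    m[:190]=0
    ys,xs=np.nonzero(m); k=(xs>235)&(xs<370); pts=np.array([onplane(c,x,y,.01)[:2] for x,y in zip(xs[k],ys[k])])
    # circle fit
    A=np.c_[2*pts,np.ones(len(pts))];s=np.linalg.lstsq(A,(pts**2).sum(1),rcond=None)[0];print("base",s[:2],np.sqrt(s[2]+s[0]**2+s[1]**2))
E
```

```text
knobtop tri (array([ 0.5212, -0.0032,  0.3137]), np.float64(0.0006))
hub tri (array([0.5791, 0.0718, 0.2869]), np.float64(0.0004))
scene [ 0.5184 -0.0051  0.316 ] [0.5757 0.0698 0.289 ] [ 0.4431 -0.1352  0.044 ]
[([267, 223, 93, 52, 919], [314.0, 259.9])]
base [0.5768385  0.07099097] 0.10451085433011159
top [ 0.5188 -0.0032  0.316 ] [0.5773 0.0713 0.289 ] [ 0.4452 -0.1365  0.044 ]
[([252, 225, 83, 50, 620], [291.7, 260.6])]
base [0.57790216 0.07411229] 0.10506026487841344
```

Call:
play_rows --dp '[[0,0,-38],[0,0,-38],[0,0,-38],[0,0,-38],[0,0,-38],[0,0,0],[0,0,0],[0,0,0],[0,0,0],[0,0,0],[0,0,0],[0,0,0],[0,0,0],[0,0,0],[0,0,0],[0,0,0],[0,0,0],[0,0,0],[0,0,0],[0,0,0]]' --angular '[[0,0,0],[0,0,0],[0,0,0],[0,0,0],[0,0,0],[0,0,7],[0,0,7],[0,0,7],[0,0,7],[0,0,7],[0,0,7],[0,0,7],[0,0,7],[0,0,7],[0,0,7],[0,0,7],[0,0,7],[0,0,7],[0,0,7],[0,0,7]]' --jaw '[0.5,0.5,0.5,0.5,0.5,0.5,0.5,0.5,0.5,0.5,0.5,0.5,0.5,0.5,0.5,0.5,0.5,0.5,0.5,0.5]'

```text
time: 1.87
eef_pos: [0.2156, 0.506, 0.4203]
tcp_rot: [0.9, 0.435, -0.0, 0.0]
force: [0.9, 0.0, -0.2]
grip_width: 0.502
grip_force: 0.0
```

```bash
cat >> h.py <<'E'
from scipy.spatial.transform import Rotation as R
AX=np.array([.578,.0715])
def rep(t=None):
    s=get_state();r=R.from_quat(s["tcp_rot"]);p=np.array(s["eef_pos"]);x=r.as_matrix()[:,0]
    v=p[:2]-AX
    print("t",s["time"],"p",p.round(4),"xang",np.degrees(np.arctan2(x[1],x[0])).round(2),"zax",r.as_matrix()[:,2].round(3),"theta",np.degrees(np.arctan2(v[1],v[0])).round(2),"r",np.hypot(*v).round(4),"F",np.round(s["force"],2),"grip",s["grip_width"],"j6",s["joints"][5])
    if t is not None: print("dp tool mm",(r.inv().apply(np.array(t)-p)*1000).round(1))
E
python3 -c "
from h import *
rep([.519,-.004,.42])"
```

```text
t 1.8667 p [0.2156 0.506  0.4203] xang 51.58 zax [-0. -0. -1.] theta 129.84 r 0.5658 F [ 0.93  0.01 -0.19] grip 0.5016025669242751 j6 1.7720562201399257
dp tool mm [-2.110e+02  5.547e+02  4.000e-01]
```

Call:
play_rows --dp '[[-14,37,0],[-14,37,0],[-14,37,0],[-14,37,0],[-14,37,0],[-14,37,0],[-14,37,0],[-14,37,0],[-14,37,0],[-14,37,0],[-14,37,0],[-14,37,0],[-14,37,0],[-14,37,0],[-15,36.7,0],[0,0,0],[0,0,0]]' --angular '[[0,0,0],[0,0,0],[0,0,0],[0,0,0],[0,0,0],[0,0,0],[0,0,0],[0,0,0],[0,0,0],[0,0,0],[0,0,0],[0,0,0],[0,0,0],[0,0,0],[0,0,0],[0,0,0],[0,0,0]]' --jaw '[0.5,0.5,0.5,0.5,0.5,0.5,0.5,0.5,0.5,0.5,0.5,0.5,0.5,0.5,0.5,0.5,0.5]'

```text
time: 3.28
eef_pos: [0.5226, -0.0037, 0.4196]
tcp_rot: [0.9, 0.436, -0.001, -0.0]
force: [-0.3, 0.3, -0.2]
grip_width: 0.498
grip_force: 0.0
```

```bash
python3 -c "
from h import *
rep([.519,-.004,.42])
c=camera('wrist');save(c,'w1')
for b in blobs(c,(0,150,80),(8,255,255),60): print(b,onplane(c,*b[1],.316).round(4))
c=camera('scene')
print(blobs(c,(0,150,80),(8,255,255),60))
"
```

```text
t 3.2833 p [ 0.5226 -0.0037  0.4196] xang 51.76 zax [-0.002  0.    -1.   ] theta -126.41 r 0.0934 F [-0.27  0.34 -0.22] grip 0.4981104046366755 j6 0.5903264811826506
dp tool mm [-2.5 -2.6 -0.4]
([304, 186, 21, 28, 435], [314.3, 200.1]) [0.5212 0.0012 0.316 ]
[([195, 65, 13, 39, 263], [200.6, 84.5]), ([169, 80, 13, 27, 152], [174.7, 94.1]), ([323, 146, 9, 24, 137], [326.9, 157.3])]
```

View pics/w1.png

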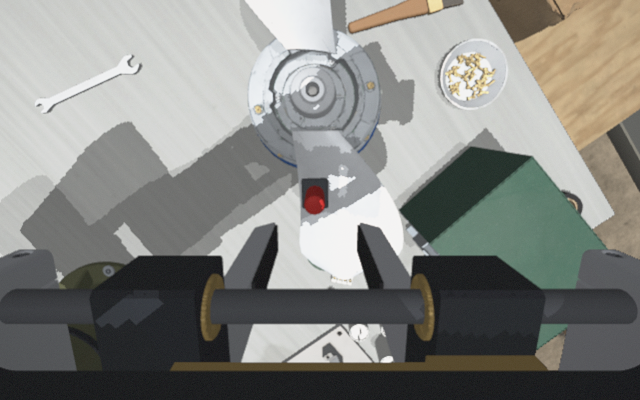

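The wrist view shows the knob at (314,204), between the open fingers' lines, and the spindle at (312,89). That puts the knob at about (0.519,-0.002), which agrees with the earlier fix. I'll lower the open fingers around it.

Call:
play_rows --dp '[[-2.5,-2.6,0],[0,0,20],[0,0,20],[0,0,20],[0,0,20],[0,0,19],[0,0,0],[0,0,0]]' --angular '[[0,0,0],[0,0,0],[0,0,0],[0,0,0],[0,0,0],[0,0,0],[0,0,0],[0,0,0]]' --jaw '[0.5,0.5,0.5,0.5,0.5,0.5,0.5,0.5]'

```text
time: 4.05
eef_pos: [0.518, -0.0018, 0.322]
tcp_rot: [0.899, 0.438, -0.0, -0.0]
force: [0.4, -0.1, -0.0]
grip_width: 0.502
grip_force: 0.0
```

```bash
python3 -c "
from h import *
rep([.519,-.004,.32])
c=camera('wrist');save(c,'w2')
"
```

```text
t 4.05 p [ 0.518  -0.0018  0.322 ] xang 52.0 zax [-0.  0. -1.] theta -129.3 r 0.0947 F [ 0.41 -0.09 -0.04] grip 0.5021269116438576 j6 0.5891499797708143
dp tool mm [-1.2  2.1  2. ]
```

View pics/w2.png

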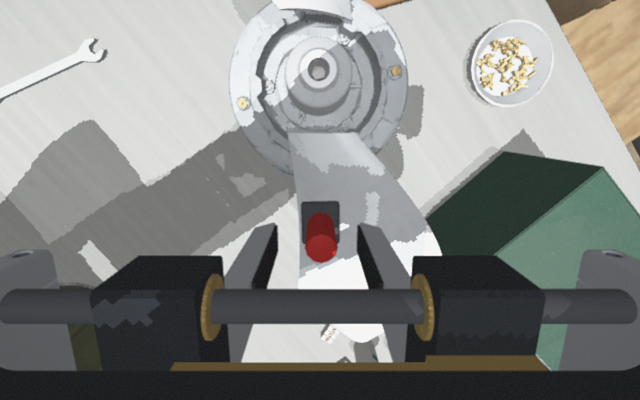

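Call:
play_rows --dp '[[0,1.7,0],[0,1.7,0],[0,1.7,0],[0,1.7,0],[0,1.7,0],[0,1.7,0],[0,1.7,0],[0,1.7,0],[0,1.7,0],[0,1.7,0],[0,1.7,0],[0,1.7,0],[0,1.7,0],[0,1.7,0],[0,1.7,0],[0,1.7,0],[0,1.7,0],[0,1.7,0],[0,1.7,0],[0,1.7,0]]' --angular '[[0,0,-1],[0,0,-1],[0,0,-1],[0,0,-1],[0,0,-1],[0,0,-1],[0,0,-1],[0,0,-1],[0,0,-1],[0,0,-1],[0,0,-1],[0,0,-1],[0,0,-1],[0,0,-1],[0,0,-1],[0,0,-1],[0,0,-1],[0,0,-1],[0,0,-1],[0,0,-1]]' --jaw '[0.5,0.5,0.5,0.5,0.5,0.5,0.5,0.5,0.5,0.5,0.5,0.5,0.5,0.5,0.5,0.5,0.5,0.5,0.5,0.5]'

```text
time: 5.77
eef_pos: [0.5484, -0.0188, 0.3215]
tcp_rot: [0.809, 0.588, 0.0, 0.0]
force: [-0.4, -1.0, -0.9]
grip_width: 0.499
grip_force: 0.1
```

```bash
cat >> h.py <<'E'
def look(n=None):
    rep()
    c=camera('wrist')
    if n: save(c,n)
    for b in blobs(c,(0,150,80),(8,255,255),60):
        x,y,w,h,_=b[0]; p=onplane(c,x+w/2,y+h-w/2,.316); v=p[:2]-AX
        print("knob",b,p.round(4),"th",np.degrees(np.arctan2(v[1],v[0])).round(1),"r",np.hypot(*v).round(4))
E
python3 -c "
from h import *
look()"
```

```text
t 5.7667 p [ 0.5484 -0.0188  0.3215] xang 72.02 zax [ 0. -0. -1.] theta -108.15 r 0.095 F [-0.36 -1.03 -0.88] grip 0.4985706392619171 j6 0.21271019424135515
knob ([274, 211, 34, 48, 1225], [292.0, 235.2]) [ 0.5351 -0.0096  0.316 ] th -117.9 r 0.0917
```

Call:
play_rows --dp '[[0,1.66,0],[0,1.66,0],[0,1.66,0],[0,1.66,0],[0,1.66,0],[0,1.66,0],[0,1.66,0],[0,1.66,0],[0,1.66,0],[0,1.66,0],[0,1.66,0],[0,1.66,0],[0,1.66,0],[0,1.66,0],[0,1.66,0],[0,1.66,0],[0,1.66,0],[0,1.66,0]]' --angular '[[0,0,-1],[0,0,-1],[0,0,-1],[0,0,-1],[0,0,-1],[0,0,-1],[0,0,-1],[0,0,-1],[0,0,-1],[0,0,-1],[0,0,-1],[0,0,-1],[0,0,-1],[0,0,-1],[0,0,-1],[0,0,-1],[0,0,-1],[0,0,-1]]' --jaw '[0.5,0.5,0.5,0.5,0.5,0.5,0.5,0.5,0.5,0.5,0.5,0.5,0.5,0.5,0.5,0.5,0.5,0.5]'

```text
time: 7.32
eef_pos: [0.5777, -0.0237, 0.3214]
tcp_rot: [0.707, 0.707, -0.0, -0.0]
force: [0.2, 0.4, 0.3]
grip_width: 0.499
grip_force: 0.1
```

```bash
python3 -c "
from h import *
look()"
```

```text
t 7.3167 p [ 0.5777 -0.0237  0.3214] xang 90.02 zax [-0. -0. -1.] theta -90.17 r 0.0952 F [0.17 0.42 0.31] grip 0.49897743069021444 j6 -0.1047161434450792
knob ([274, 210, 34, 48, 1205], [292.0, 234.3]) [ 0.5623 -0.018   0.316 ] th -99.9 r 0.0908
```

Call:
play_rows --dp '[[0,1.66,0],[0,1.66,0],[0,1.66,0],[0,1.66,0],[0,1.66,0],[0,1.66,0],[0,1.66,0],[0,1.66,0]]' --angular '[[0,0,-1],[0,0,-1],[0,0,-1],[0,0,-1],[0,0,-1],[0,0,-1],[0,0,-1],[0,0,-1]]' --jaw '[0.5,0.5,0.5,0.5,0.5,0.5,0.5,0.5]'

```text
time: 8.03
eef_pos: [0.591, -0.0229, 0.3215]
tcp_rot: [0.656, 0.755, -0.0, 0.0]
force: [-0.2, 0.4, 0.2]
grip_width: 0.506
grip_force: 0.1
```

Call:
play_rows --dp '[[0,1.66,0],[0,1.66,0],[0,1.66,0],[0,1.66,0],[0,1.66,0],[0,1.66,0],[0,1.66,0]]' --angular '[[0,0,-1],[0,0,-1],[0,0,-1],[0,0,-1],[0,0,-1],[0,0,-1],[0,0,-1]]' --jaw '[0.5,0.5,0.5,0.5,0.5,0.5,0.5]'

```text
time: 8.62
eef_pos: [0.6018, -0.0207, 0.3213]
tcp_rot: [0.609, 0.793, -0.001, -0.001]
force: [-7.9, 0.3, 0.1]
grip_width: 0.501
grip_force: 3.8
```

The drag rose to 7.9 N within the last 7°. I'll check the marks and the knob angle.

```bash
python3 -c "
from h import *
look()
a=cv2.imread('pics/scene0.png')[200:280,260:370]
c=camera('scene');b=c['image'][200:280,260:370,::-1]
d=cv2.imread('pics/top0.png')[190:280,245:355];e=camera('top')['image'][190:280,245:355,::-1]
f=lambda i:cv2.resize(np.ascontiguousarray(i),(396,290),interpolation=cv2.INTER_CUBIC)
cv2.imwrite('pics/m.png',np.vstack([np.hstack([f(a),f(b)]),np.hstack([f(d),f(e)])]))
"
```

```text
t 8.6167 p [ 0.6018 -0.0207  0.3213] xang 105.02 zax [-0.002 -0.    -1.   ] theta -75.52 r 0.0952 F [-7.93  0.3   0.07] grip 0.5007606994165695 j6 -0.35723188921496624
knob ([273, 209, 33, 48, 1216], [289.9, 233.6]) [ 0.5847 -0.0186  0.316 ] th -85.8 r 0.0903
```

View pics/m.png

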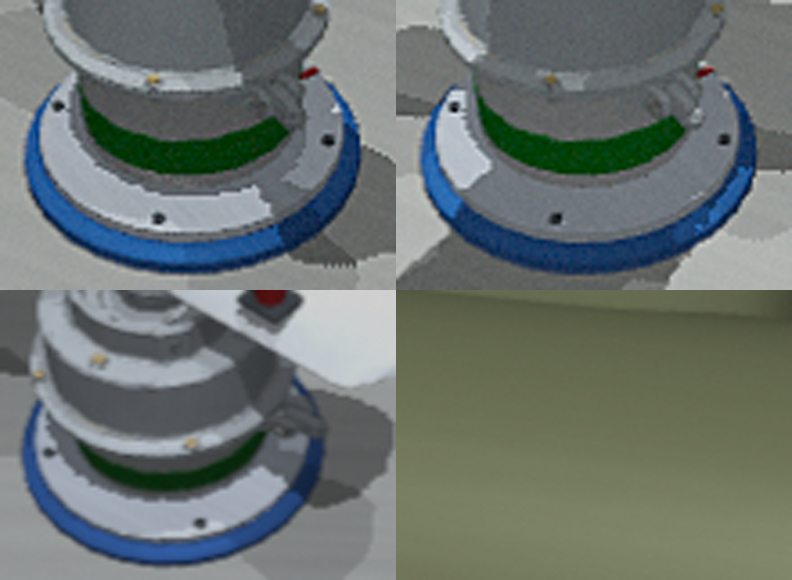

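Scene crops before and after match: the plate screw sits at crop (158,218) in both, and the red mark hasn't moved. The arm blocks the top view. The housing has barely turned, so I'll go on about 8° slowly.

Call:
play_rows --dp '[[0,1.3,0],[0,1.3,0],[0,1.3,0],[0,1.3,0],[0,1.3,0],[0,1.3,0],[0,1.3,0],[0,1.3,0],[0,1.3,0],[0,1.3,0]]' --angular '[[0,0,-0.8],[0,0,-0.8],[0,0,-0.8],[0,0,-0.8],[0,0,-0.8],[0,0,-0.8],[0,0,-0.8],[0,0,-0.8],[0,0,-0.8],[0,0,-0.8]]' --jaw '[0.5,0.5,0.5,0.5,0.5,0.5,0.5,0.5,0.5,0.5]'

```text
time: 9.6
eef_pos: [0.614, -0.0166, 0.3212]
tcp_rot: [0.552, 0.834, -0.001, -0.001]
force: [-7.5, -0.0, 0.8]
grip_width: 0.504
grip_force: 3.4
```

```bash
python3 -c "
from h import *
look()
a=cv2.imread('pics/scene0.png')[200:280,260:370]
c=camera('scene');b=c['image'][200:280,260:370,::-1]
f=lambda i:cv2.resize(np.ascontiguousarray(i),(396,290),interpolation=cv2.INTER_CUBIC)
cv2.imwrite('pics/m2.png',np.hstack([f(a),f(b)]))
for q in((158,218),):
  print(onplane(c,260+q[0]/3.6,200+q[1]/3.6,.03))
"
```

```text
t 9.6 p [ 0.614  -0.0166  0.3212] xang 113.0 zax [-0.002 -0.    -1.   ] theta -67.78 r 0.0952 F [-7.48 -0.04  0.79] grip 0.5040566904882 j6 -0.48806616292842186
knob ([273, 209, 33, 48, 1210], [290.0, 233.6]) [ 0.5968 -0.0166  0.316 ] th -78.0 r 0.0901
[0.48819758 0.04028466 0.03      ]
```

View pics/m2.png

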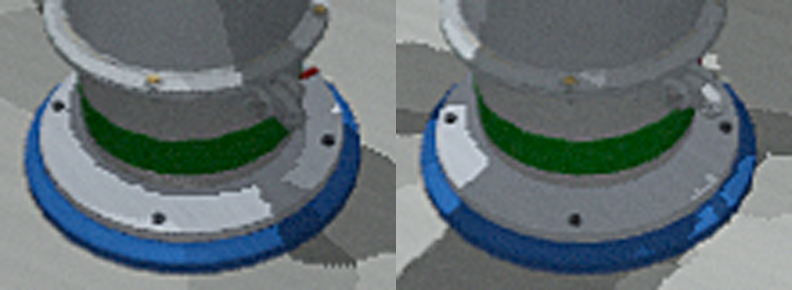

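The plate screw has moved from crop x 158 to 178, so the housing has turned about 8°, matching the commanded push. I'll stop here, back the finger off to centre the knob in the gap, and lift.

Call:
play_rows --dp '[[0,-2,0],[0,-4,0],[0,-4,0],[0,-3,0],[0,0,0],[0,0,0],[0,0,-15],[0,0,-20],[0,0,-20],[0,0,-20],[0,0,-20],[0,0,0],[0,0,0],[0,0,0]]' --angular '[[0,0,0],[0,0,0],[0,0,0],[0,0,0],[0,0,0],[0,0,0],[0,0,0],[0,0,0],[0,0,0],[0,0,0],[0,0,0],[0,0,0],[0,0,0],[0,0,0]]' --jaw '[0.5,0.5,0.5,0.5,0.5,0.5,0.5,0.5,0.5,0.5,0.5,0.5,0.5,0.5]'

```text
time: 10.87
eef_pos: [0.6026, -0.0217, 0.4152]
tcp_rot: [0.552, 0.834, -0.0, -0.001]
force: [0.8, -0.8, 0.4]
grip_width: 0.501
grip_force: 0.0
```

```bash
python3 -c "
from h import *
look()
c=camera('scene');save(c,'end')
print(blobs(c,(0,150,80),(8,255,255),60),[b for b in blobs(c,(45,80,20),(85,255,255),40) if 300<b[1][1]])
"
```

```text
t 10.8667 p [ 0.6026 -0.0217  0.4152] xang 112.92 zax [-0.001  0.    -1.   ] theta -75.22 r 0.0963 F [ 0.83 -0.8   0.36] grip 0.5010501326953559 j6 -0.4967652637360809
knob ([302, 182, 21, 28, 444], [312.1, 196.2]) [ 0.5954 -0.0177  0.316 ] th -79.0 r 0.0909
[([350, 132, 8, 21, 126], [353.9, 141.9])] [([350, 309, 33, 20, 364], [365.3, 320.3])]
```

View pics/end.png

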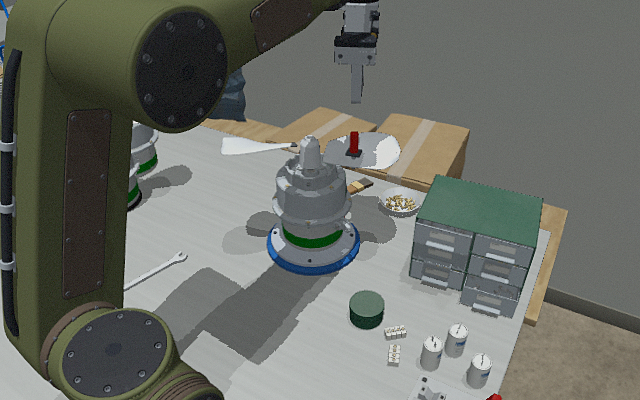

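The gripper is clear above the knob at (354,140). The knob has stayed at about -79°, and the tin is unmoved at (365,320).

```bash
python3 -c "
from bench import finish_job
print(finish_job())"
```

```text
the job is handed in; nothing more can be done
None
```

The job is handed in: I pushed the fan to its rubbing spot, where the drag rose to about 7.5–8 N, carried the housing round by about 8° as judged from the camera, then let go; the fan stayed within about 1° of there and the green tin did not move.

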